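# Release a mosaic plaque from the ratchet clamp

### The job

The glue on the mosaic plaque has set. Lift the sprung pawl clear of the ratchet wheel and keep it up until the jaw has run right back to its stop, let the pawl drop back onto the wheel, then take the freed plaque out and set it down flat, mosaic up, inside the empty wooden tray. Do not drag the plaque out while the jaw still holds it, do not drop it, and leave the other things on the table where they are.

Things in the scene. Friction and masses are not known exactly. Their poses are not given: they have to be found in the camera images.
- clamp: Ratchet bar clamp, fixed to the table: grey beam 335 mm long, 40 wide, top 30 above the table, on dark cross feet 130 long, 8 high. Origin: on the table under the wheel's axle. x runs along the beam from the pawl's handle (-x) to the fixed fence (+x; face at x 240, 64 wide, up to z 64), y across, z up. Jaw face at x 140 when clamped.
- wheel_axle (a point): Axle of the toothed steel ratchet wheel, along the clamp's y, 75 mm above the table; wheel 84 mm across, 14 thick, 20 teeth. A cast crank on its +y side reaches 75 mm from the axle and out to clamp y +85 mm; it falls as the clamp backs off. Nothing on the -y side sticks out beyond 65 mm.
- hood_edge (a point): Middle of the lower edge, at its -x end, of the grey sheet hood over wheel and pawl: clamp x -92 mm, 190 mm above the table; hood 58 mm wide, 5 thick, running to x +68 where two posts carry it. Only the last 38 mm of the pawl's handle stick out beyond it, so a bulky gripper must come down leaning, its body tilted about 35 degrees towards the clamp's -x.
- pawl (a joint): Angle of the pawl about its pin (rad): about 0 when its nose sits in the teeth, grows as the handle is raised, stop at 0.26. The nose clears the teeth from about 0.14; on a tooth's ramp or tip it reads up to 0.12. Its spring and the clamp's load hold it down: raising the handle takes 9 to 14 N all the way, so pinch it firmly or it slips, and it snaps down if let go.
- pawl_grip (a point): Middle of the paddle at the end of the pawl's dark steel handle: 24 mm wide (along the clamp's y), 10 mm thick, about 40 mm along the handle, 127 mm above the table at rest, at clamp x -108 mm. Pinch it across its width. Its axes are the pawl's: x along the handle towards the pin, y across, z up.
- pawl_pin (a point): The pin about which the pawl turns (axis along the clamp's y), 163 mm along +x from pawl_grip and 7 mm lower.
- jaw (a joint): How far the sliding jaw has backed off from the plaque (m): 0 clamped, 0.030 at its stop. With the pawl held clear, a return spring and the falling crank drive it back slowly against a damper, 3 to 9 s for the whole way, differing from clamp to clamp. If the pawl drops early its nose catches the next tooth (one tooth is 6 mm of jaw travel) and the jaw stays there.
- plaque: Mosaic plaque, 100 x 60 x 18 mm, plywood with small plain ceramic tesserae on top, about 0.2 kg. Origin: centre of its underside; x along its length, y across its width, z up out of the mosaic. It lies on the beam (underside 30 mm above the table), its length along the clamp's x, overhanging the beam by 10 mm on both long sides, pressed against the fence by the jaw's sprung pad, whose lip reaches 7 mm over its end. Grasp it across its 60 mm width.
- tray: Empty shallow wooden tray fixed on the table, 170 mm (x) by 220 mm (y) outside, 30 mm high, walls 7 mm, floor 7 mm thick. Origin: centre of its underside.
- tray_in (a point): Centre of the tray's inner floor, about 7 mm above the table; axes as the tray's.
- nippers: Tile nippers with red handles, 175 mm long, lying flat beside the clamp. Bystander.
- tiles: Stack of three square tiles, 100 x 100 x 24 mm. Bystander.
- pencil: Pencil, 180 mm long. Bystander.
- gluepot: White jar of glue, 72 mm across, 90 mm high. Bystander.
- cup: Terracotta cup, 76 mm across, 85 mm high. Bystander.
- sandblock: Cork sanding block, 95 x 50 x 30 mm. Bystander.
Mind the look-alikes: they are no part of the job. Of the things that look like the plaque, the middle-sized one is meant.

How it is judged (in metres and radians):
On the way, in this order (a step that is already met when the one before it is completed fails the run):
1. the jaw has run back (25 mm or more) under the lifted pawl, the plaque still lying in the clamp (value of joint jaw above 0.025 m and value of joint pawl above 0.09 rad and distance of plaque from where it was at the start of the episode below 0.02 m), for 0.1 s.
2. the pawl is back down on the wheel, the plaque still lying in the clamp (value of joint pawl below 0.08 rad and distance of plaque from where it was at the start of the episode below 0.02 m), for 0.1 s.
3. the plaque is lifted out of the clamp (height (world z) of plaque above 0.06 m), for 0.1 s.
At the end, for the whole second after the job is handed in: The jaw is still fully back (27 mm or more), the pawl is down on the wheel, and the plaque lies still and flat (within 6 degrees), mosaic up, on the floor of the tray between its walls, released (value of joint jaw above 0.027 m and value of joint pawl below 0.13 rad and z of plaque in the frame of tray_in between -0.004 and 0.006 m and x of plaque in the frame of tray_in between -0.06 and 0.06 m and y of plaque in the frame of tray_in between -0.085 and 0.085 m and angle between plaque's own z axis and vertical below 0.1 rad and linear speed of plaque below 0.02 m/s); the robot touches nothing.
It fails at once if the plaque is dragged (more than 12 mm) while the jaw still holds it (backed off less than 15 mm) (value of joint jaw below 0.015 m and distance of plaque from where it was at the start of the episode above 0.012 m).
It fails at once if the plaque is dropped (falls free of the fingers faster than 0.4 m/s) (contact force between the fingers and plaque below 0.05 N and linear speed of plaque above 0.4 m/s).
It fails at once if a bystander is pushed more than 30 mm (distance of any of nippers, tiles, pencil, gluepot, cup, sandblock from where it was at the start of the episode above 0.03 m).
It also fails if it takes over 72 s, if anything falls off the work surface, if the arm or the gripper's body presses on something with over 40 N, if the wrist force passes 120 N, or if a joint passes its speed limit or range.

### The arm

A 6-joint arm with a two-finger parallel gripper is mounted at the origin on the work surface. World frame = base frame: x ahead of the robot, y to its left, z up, the work surface at z = 0. Lengths are in mm, angles in rad, forces in N, time in s.
With the tool pointing down it reaches from about 350 to 975 mm from the base axis. Payload 7.1 kg.
Tool frame: the origin (TCP) lies on the front face of the gripper's body, between the roots of the fingers; the fingertips stand 80 mm ahead of it and the grasp point (between the pads) lies 61 mm ahead of it; z points along the fingers, y is the line along which they close (so a half turn about z gives the same grasp; the last joint's range is limited). The gripper opens to 88 mm and grips with 3 to 60 N. Pads are 20 mm wide; open, the fingers measure 115 mm over their backs; the gripper's body (75 mm by 178 mm) begins 61 mm behind the grasp point.
Start: joints at [1.137, 0.423, 1.63, -0, 1.089, -0.019], TCP at [251.847, 571.995, 302.675] pointing down, gripper open.
Joint ranges: [-3, 3], [-0.9, 2.11], [0.09, 2.58], [-1.31, 4.45], [0.11, 2.69], [-2.54, 2.54]. Speed limits (rad/s): [2.39, 2.39, 3.01, 3.14, 3.14, 3.14].

### API

Orientations are given as a rotation vector (axis times angle).
In Python, from workcell import readout, vision, close_job gives the robot as it stands.
- The arm moves only by the tool servo_tool, never from a script. Its argument "plan" is a list that holds one entry, the list of rows, each a list of 7 numbers: the gripper command: -1 is fully open, 1 is shut, values between are in proportion, then the shift along the world's x, y, z in units of 40 mm (1.0 is 40 mm), then the turn, a rotation vector about the world's x, y, z in units of 5 degrees (1.0 is 5 degrees). A call has 1 to 5 rows; each row shifts and turns the commanded pose from where the row before left it; what a row does not reach is not made up. A row lasts 1/12 s, in which the tool goes at most 41.7 mm and 7.16 degrees, less where a joint would pass 70% of its speed; a pose out of reach is approached as far as the arm can. A call is refused whole if a number of a shift passes 1 or a number of a turn 1, either way. A call with a gripper value outside its range is refused whole. The fingers move at their own pace and stop on an object; the grip force is fixed at half the most. Time passes only in rows, so rows that do not move let the fingers close. It gives the time, the measured TCP pose, the force, the opening and the grip force at its end, in the units of the state.
- readout.get_obs(): the state, without advancing time (a new reading comes with each control period).
- vision.get_image(name): name is "side" or "top" or "wrist"; returns the picture (480x640x3 uint8, red, green, blue); there is no depth.
- vision.camera_params(name): a dict with "fx", "fy", "cx", "cy" (pixels), "rvec" (rotation vector, rad) and "tvec" (3), from world to camera coordinates, as OpenCV has them; the wrist camera has in their place "hand_eye" (4x4, takes a point from camera to tool coordinates, whose origin is the TCP and whose axes are the flange's). Camera axes: x right, y down, z forward; pixel columns grow to the right and rows downward; lengths in mm; the calibration is good to about 2 mm. A picture is of the moment at which its call begins: read the wrist's pose just before it. camera_params takes no time and is no camera call.
- close_job(): hands the job in; it is judged then, once.
The state is a dict: "t": time; "qpos": joint angles; "qvel": joint speeds; "joint_torque": joint torques, N m; "ee_pos": TCP position; "orientation": TCP orientation; "ft_force": force on the tool from outside, world axes, zero at the start; "moment": the same for the moment, N m; "width": finger opening in mm; "grasp_force": force on a finger pad.
Only numpy, scipy, OpenCV 4.12 (cv2) and the standard library are available. Lean on these libraries where they do the work, as an engineer would, in place of code of your own. Each camera call takes 0.05 s, during which the arm holds its last target. There are 200 camera calls.

## Working session

There is one attempt and no reset: what is moved stays moved. The work goes in short steps, Python scripts to look and compute and a tool call to move; the robot and the scene stay as the last step left them, time stands still between calls to the robot, and variables do not carry over. Pictures are saved under pics/ and viewed, at most 13 in all, crops included, and the job is handed in when it is done.

Besides the shell and the picture viewer there is one more tool, called after ">>>" as name([rows], argument=value, ...), one row to a line, values as JSON. servo_tool: Moves the arm, as the interface text tells. Its arguments: {"type":"object","properties":{"plan":{"type":"array"}},"required":["plan"]}

```bash
ls; mkdir -p pics; python3 - <<'E'
from workcell import readout, vision
import cv2
print(readout.get_obs())
for n in("top","side"):
    cv2.imwrite(f"pics/{n}0.png",vision.get_image(n)[:,:,::-1]); print(vision.camera_params(n))
print(vision.camera_params("wrist"))
E
```

```text
pics
{'t': 0.0, 'qpos': array([ 1.13700980e+00,  4.23860199e-01,  1.63064971e+00,  1.82697407e-05,
        1.08862028e+00, -1.89909958e-02]), 'qvel': array([ 1.20967137e-03,  1.64772047e-03, -7.43422908e-04, -2.77534284e-04,
        7.51943236e-05,  3.67000066e-04]), 'joint_torque': array([ 2.40585330e-03, -5.44622254e+01, -2.73667520e+01,  6.44784328e-02,
        2.26487214e-02, -1.44868659e-04]), 'ee_pos': array([251.66799434, 571.63193627, 301.90535269]), 'orientation': array([-6.46836876e-01, -3.07391177e+00,  2.34755878e-03]), 'ft_force': array([-0.32624389,  0.38537195,  0.11936877]), 'moment': array([ 0.00614691, -0.0210072 , -0.00950525]), 'grasp_force': 0.0, 'width': 87.73296836606963}
{'fx': 455.38293278659484, 'fy': 455.38293278659484, 'cx': 323.2848378766135, 'cy': 231.32223885370735, 'rvec': array([ 2.09613058, -2.15017072,  0.20006764]), 'tvec': array([ -85.65626069,  568.03999936, 1054.31358673])}
{'fx': 579.1106722776916, 'fy': 579.1106722776916, 'cx': 329.3228646760136, 'cy': 237.4842973395337, 'rvec': array([ 2.32135349, -0.23229958,  0.10890952]), 'tvec': array([-556.00452193,  117.00431679, 1369.5928123 ])}
{'fx': 364.98686596027255, 'fy': 364.98686596027255, 'cx': 325.35422452402776, 'cy': 241.85571689080356, 'hand_eye': array([[-4.37735799e-04, -9.54106947e-01, -2.99465762e-01,
         8.27217017e+01],
       [ 9.99998522e-01, -9.15554645e-04,  1.45526451e-03,
         3.24625413e-02],
       [-1.66265524e-03, -2.99464682e-01,  9.54105937e-01,
        -8.20150722e+01],
       [ 0.00000000e+00,  0.00000000e+00,  0.00000000e+00,
         1.00000000e+00]])}
```

View pics/top0.png

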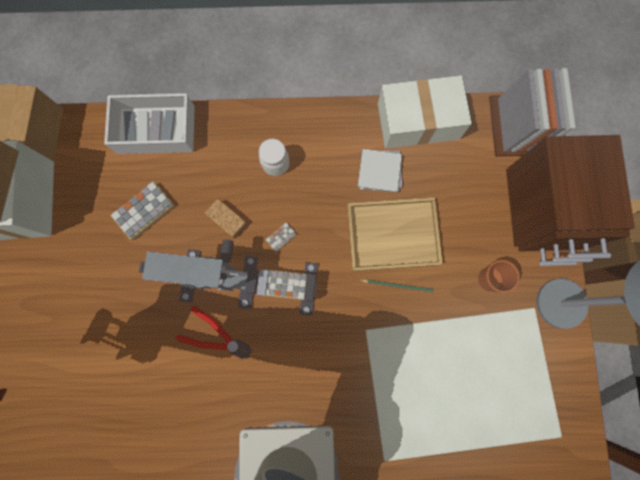

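View pics/side0.png

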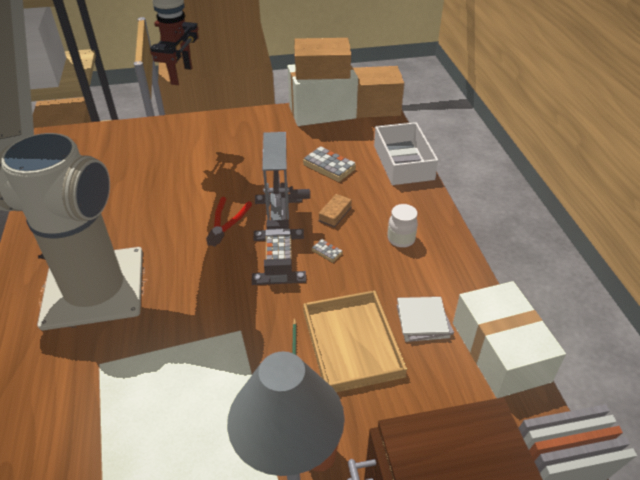

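Lookalikes in top view: large mosaic at (142,210), plaque in the clamp at (283,284), and small mosaic at (280,236). I choose the middle-sized one, in the clamp between jaw and fence. The tray is the empty wooden one at (395,234); the white box at (150,123) isn't it. Next, a close crop of both views.

```bash
cat > h.py <<'E'
import numpy as np, cv2
from workcell import readout, vision
from scipy.spatial.transform import Rotation as R
def cam(n,obs=None):
    p=vision.camera_params(n); K=np.array([[p['fx'],0,p['cx']],[0,p['fy'],p['cy']],[0,0,1]])
    if n=='wrist':
        o=obs or readout.get_obs(); T=np.eye(4); T[:3,:3]=R.from_rotvec(o['orientation']).as_matrix(); T[:3,3]=o['ee_pos']
        M=np.linalg.inv(T@p['hand_eye']); return K,M[:3,:3],M[:3,3]
    return K,R.from_rotvec(p['rvec']).as_matrix(),np.array(p['tvec'])
def ray(c,uv):
    K,Rm,t=c; d=Rm.T@np.linalg.solve(K,[uv[0],uv[1],1.]); return -Rm.T@t,d
def onz(c,uv,z):
    o,d=ray(c,uv); return o+d*(z-o[2])/d[2]
def tri(c1,u1,c2,u2):
    (a,d),(b,e)=ray(c1,u1),ray(c2,u2); s=np.linalg.lstsq(np.c_[d,-e],b-a,rcond=None)[0]
    p,q=a+s[0]*d,b+s[1]*e; return (p+q)/2,np.linalg.norm(p-q)
def proj(c,P):
    K,Rm,t=c; x=(np.atleast_2d(P)@Rm.T+t)@K.T; return x[:,:2]/x[:,2:]
E
python3 - <<'E'
import cv2,numpy as np
a=cv2.imread('pics/top0.png')[225:325,130:330]; b=cv2.imread('pics/side0.png')[120:295,210:350]
a=cv2.resize(a,None,fx=4,fy=4,interpolation=cv2.INTER_CUBIC); cv2.imwrite('pics/topc.png',a)
cv2.imwrite('pics/sidec.png',cv2.resize(b,None,fx=3.4,fy=3.4,interpolation=cv2.INTER_CUBIC))
E
```

```text
(no output)
```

View pics/topc.png

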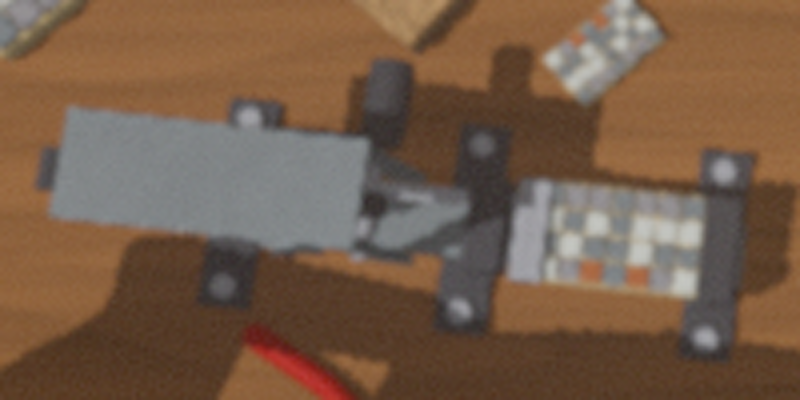

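View pics/sidec.png

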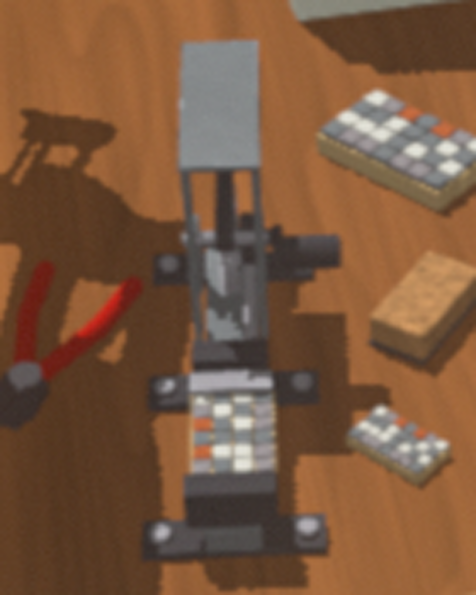

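The crop confirms the choice: 100x60 plaque at top crop (548..705,183..297), between grey jaw lip and dark fence; paddle end just peeks out at crop (47,168) = pixel (142,267). Now to measure.

```bash
python3 - <<'E'
from h import *
T,S=cam('top'),cam('side')
tp=lambda x,y:(130+(x+.5)/4-.5,225+(y+.5)/4-.5); sp=lambda x,y:(210+(x+.5)/3.4-.5,120+(y+.5)/3.4-.5)
np.set_printoptions(precision=1,suppress=True)
for z,n,l in((48,'plaque',[(548,182),(707,195),(698,298),(545,283)]),(195,'hood',[(68,107),(370,137),(360,250),(50,218)]),(12,'bolts',[(249,117),(222,286),(482,145),(459,308),(723,170),(705,337)]),(127,'paddle end',[(38,148),(36,188)])):
    print(n);P=np.array([onz(T,tp(*q),z) for q in l]);print(P)
    if n=='plaque': print([np.linalg.norm(P[i]-P[i-1]) for i in range(4)])
    if n=='bolts':
        m=(P[::2]+P[1::2])/2; print('mid',m, np.degrees(np.arctan2(*(m[2]-m[0])[[1,0]])))
    if n=='hood': print('mids',(P[0]+P[3])/2,(P[1]+P[2])/2, np.degrees(np.arctan2(*((P[1]+P[2])-(P[0]+P[3]))[[1,0]])))
print('side')
for z,n,l in((195,'hood',[(182,44),(258,42),(180,167),(260,167)]),(12,'bolts',[(170,263),(165,385),(302,381),(159,532),(309,525)]),(48,'pl',[(192,396),(276,396),(190,474),(274,472)])):
    print(n,np.array([onz(S,sp(*q),z) for q in l]))
for a,b in(((68,107),(258,42)),((50,218),(182,44)),((370,137),(260,167)),((360,250),(180,167)),((249+474,170),(309,525)),((705,337),(159,532))): print(tri(T,tp(*a),S,sp(*b)))
# tray
im=cv2.imread('pics/top0.png'); hsv=cv2.cvtColor(im,cv2.COLOR_BGR2HSV)
print(hsv[234,395],hsv[300,450])
m=((hsv[...,0]>13)&(hsv[...,2]>120)&(hsv[...,1]>60)).astype(np.uint8)*255
m[:190]=0;m[285:]=0;m[:,:335]=0;m[:,455:]=0
c=max(cv2.findContours(m,0,1)[0],key=cv2.contourArea); r=cv2.minAreaRect(c);print(r)
P=np.array([onz(T,q,30) for q in cv2.boxPoints(r)]);print(P,P.mean(0),[np.linalg.norm(P[i]-P[i-1]) for i in range(4)])
E
```

```text
plaque
[[475.2  38.6  48. ]
 [464.9 -56.9  48. ]
 [403.8 -50.4  48. ]
 [415.   40.5  48. ]]
[np.float64(60.22495247183125), np.float64(96.01369702207734), np.float64(61.42862157347446), np.float64(91.58578799523731)]
hood
[[505.5 272.2 195. ]
 [485.6 113.4 195. ]
 [426.9 117.6 195. ]
 [447.5 278.8 195. ]]
mids [476.5 275.5 195. ] [456.2 115.5 195. ] -97.21770404711721
bolts
[[524.5 230.   12. ]
 [420.  243.6  12. ]
 [503.2  84.1  12. ]
 [403.   97.8  12. ]
 [483.7 -65.8  12. ]
 [381.6 -52.8  12. ]]
mid [[472.3 236.8  12. ]
 [453.1  91.   12. ]
 [432.7 -59.3  12. ]] -97.62124245169862
paddle end
[[493.2 314.4 127. ]
 [470.7 314.4 127. ]]
side
hood [[448.3 277.2 195. ]
 [505.5 268.9 195. ]
 [428.3 122.7 195. ]
 [483.6 111.9 195. ]]
bolts [[421.1 242.2  12. ]
 [400.7  98.6  12. ]
 [503.2  82.9  12. ]
 [379.4 -51.2  12. ]
 [483.7 -65.1  12. ]]
pl [[416.9  44.2  48. ]
 [476.8  32.3  48. ]
 [405.8 -34.3  48. ]
 [463.5 -43.8  48. ]]
(array([506. , 273.4, 192. ]), np.float64(0.0786658329694045))
(array([448. , 279.4, 193.5]), np.float64(0.8616359433981364))
(array([484.7, 113.7, 193.8]), np.float64(1.9576342048979822))
(array([427.2, 116.6, 199.5]), np.float64(1.3791059751867067))
(array([483.6, -65.8,  12.8]), np.float64(0.006796417231577902))
(array([380.5, -52.8,  13.7]), np.float64(2.225049915926662))
[ 18 100 176] [ 14 134 147]
((394.5, 236.99996948242188), (93.99998474121094, 118.99998474121094), 90.0)
[[ 675.6 -132.4   30. ]
 [ 667.9 -433.    30. ]
 [ 431.7 -414.4   30. ]
 [ 439.1 -125.3   30. ]] [ 553.6 -276.3   30. ] [np.float64(236.6536099394682), np.float64(300.63130916138124), np.float64(236.86496985561433), np.float64(289.12210306307645)]
```

```bash
cat >> h.py <<'E'
th=np.radians(-97.4); ex=np.array([np.cos(th),np.sin(th),0]); ey=np.array([-np.sin(th),np.cos(th),0]); Z=np.array([0,0,1.]); O=np.array([464.9,183.8,0])
C=lambda x,y,z:O+x*ex+y*ey+z*Z
def ori(deg):
    a=np.radians(deg); z=-np.cos(a)*Z+np.sin(a)*ex; return np.c_[np.cross(ey,z),ey,z]
def go(gp,deg,back=0,Rt=None):
    "remaining shift (40mm units) and turn (5deg units) to grasp point gp"
    o=readout.get_obs(); Rt=ori(deg) if Rt is None else Rt
    d=gp-Rt[:,2]*(61+back)-o['ee_pos']; r=(R.from_matrix(Rt)*R.from_rotvec(o['orientation']).inv()).as_rotvec(degrees=True)
    np.set_printoptions(precision=3,suppress=True); print('shift',d/40,'turn',r/5,'q',o['qpos'],'ee',o['ee_pos'],'t',o['t'],'F',o['ft_force'],'w',o['width'],o['grasp_force'])
E
python3 - <<'E'
from h import *
go(C(-108,0,127),35,90)
T=cam('top'); im=cv2.imread('pics/top0.png')
# tray corners by hand-free check: intensity mask, local hue
hsv=cv2.cvtColor(im,cv2.COLOR_BGR2HSV)
m=((hsv[...,0]>=16)&(hsv[...,2]>130)&(hsv[...,1]<125)).astype(np.uint8)*255
m[:190]=0;m[285:]=0;m[:,:335]=0;m[:,455:]=0
m=cv2.morphologyEx(m,cv2.MORPH_OPEN,np.ones((3,3)))
r=cv2.minAreaRect(max(cv2.findContours(m,0,1)[0],key=cv2.contourArea));print(r)
P=np.array([onz(T,q,30) for q in cv2.boxPoints(r)]);print(P,P.mean(0),[np.linalg.norm(P[i]-P[i-1]) for i in range(4)])
P=np.array([onz(T,q,30) for q in [(348,201),(437,197.5),(441.5,268),(352,271)]]);print('hand',P,P.mean(0),[np.linalg.norm(P[i]-P[i-1]) for i in range(4)])
E
```

```text
shift [ 5.957 -4.872 -1.283] turn [ -6.518  -3.694 -14.235] q [ 1.137  0.424  1.631 -0.     1.089 -0.019] ee [251.699 571.653 302.003] t 0.1 F [ 0.094 -0.415 -0.18 ] w 87.63332155150796 0.0
((394.34515380859375, 233.67701721191406), (68.84716796875, 90.53235626220703), 86.18592071533203)
[[ 642.722 -161.359   30.   ]
 [ 652.485 -389.432   30.   ]
 [ 478.711 -388.154   30.   ]
 [ 469.587 -166.506   30.   ]] [ 560.876 -276.363   30.   ] [np.float64(173.21212895096062), np.float64(228.28174509393216), np.float64(173.77822092777626), np.float64(221.83579784464712)]
hand [[ 646.124 -164.274   30.   ]
 [ 649.431 -388.655   30.   ]
 [ 471.41  -386.878   30.   ]
 [ 469.64  -167.806   30.   ]] [ 559.151 -276.903   30.   ] [np.float64(176.51873744744893), np.float64(224.40538211743782), np.float64(178.03009926029338), np.float64(219.0792425784656)]
```

>>> servo_tool([
  [[-1,0.4,-0.32,0,-0.43,-0.25,-0.95],[-1,0.4,-0.32,0,-0.43,-0.25,-0.95],[-1,0.4,-0.32,0,-0.43,-0.25,-0.95],[-1,0.4,-0.32,0,-0.43,-0.25,-0.95],[-1,0.4,-0.32,0,-0.43,-0.25,-0.95]],
])

```text
t: 0.52
ee_pos: [332.3, 507.2, 302.4]
orientation: [1.21, 2.73, -0.243]
ft_force: [-0.2, 0.2, -0.3]
width: 88.1
grasp_force: 0.0
```

>>> servo_tool([
  [[-1,0.4,-0.32,0,-0.43,-0.25,-0.95],[-1,0.4,-0.32,0,-0.43,-0.25,-0.95],[-1,0.4,-0.32,0,-0.43,-0.25,-0.95],[-1,0.4,-0.32,0,-0.43,-0.25,-0.95],[-1,0.4,-0.32,0,-0.43,-0.25,-0.95]],
])

```text
t: 0.93
ee_pos: [412.4, 443.3, 302.4]
orientation: [1.664, 2.281, -0.451]
ft_force: [0.7, 0.6, 0.4]
width: 87.7
grasp_force: 0.0
```

>>> servo_tool([
  [[-1,0.4,-0.32,0,-0.43,-0.25,-0.95],[-1,0.4,-0.32,0,-0.43,-0.25,-0.95],[-1,0.4,-0.32,0,-0.43,-0.25,-0.95],[-1,0,0,0,-0.1,0,0],[-1,0,0,0,0,0,0]],
])

```text
t: 1.35
ee_pos: [460.2, 405.1, 301.7]
orientation: [1.875, 1.972, -0.567]
ft_force: [0.5, 1.0, -0.1]
width: 87.8
grasp_force: 0.0
```

```bash
python3 - <<'E'
from h import *
go(C(-108,0,127),35,90)
c=cam('wrist');im=vision.get_image('wrist')[:,:,::-1].copy()
print(proj(c,[C(-108,0,132),C(-128,12,132),C(-128,-12,132),C(-92,29,195),C(-92,-29,195)]))
cv2.imwrite('pics/w1.png',im)
E
```

```text
shift [ 0.744 -0.709 -1.276] turn [-0.78  -0.437 -1.911] q [ 0.83   0.568  1.474 -0.347  1.533  0.869] ee [460.194 405.146 301.733] t 1.35 F [ 0.525  1.002 -0.144] w 87.77971225464516 0.0
[[351.099 246.516]
 [371.581 232.39 ]
 [341.681 228.021]
 [384.847 328.974]
 [308.384 319.838]]
```

View pics/w1.png

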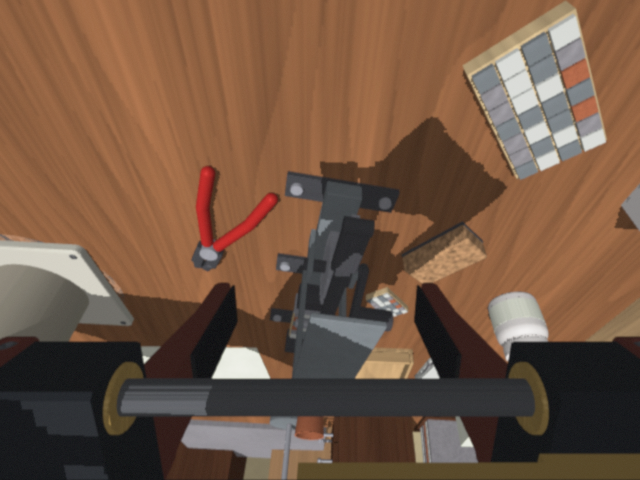

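The paddle end is at about (359,222) and the hood edge at (305..390,318). Both agree with the prediction within a few pixels, so I continue to the pre-grasp.

>>> servo_tool([
  [[-1,0.37,-0.35,-0.4,-0.39,-0.22,-0.95],[-1,0.37,-0.36,-0.4,-0.39,-0.22,-0.95],[-1,0,0,-0.48,0,0,0],[-1,0,0,0,0,0,0]],
])

```text
t: 1.73
ee_pos: [488.0, 376.3, 248.0]
orientation: [2.001, 1.763, -0.636]
ft_force: [-0.5, -0.7, -0.9]
width: 87.9
grasp_force: 0.0
```

```bash
python3 - <<'E'
from h import *
go(C(-108,0,127),35,0)
c=cam('wrist');im=vision.get_image('wrist')[:,:,::-1].copy()
for p in proj(c,[C(-127,12,132),C(-127,-12,132),C(-92,29,195),C(-92,-29,195)]): cv2.circle(im,(int(p[0]+.5),int(p[1]+.5)),2,(0,0,255),-1)
cv2.imwrite('pics/w2.png',cv2.resize(im[160:460,180:500],None,fx=2,fy=2))
E
```

```text
shift [-0.118 -1.268 -1.776] turn [ 0.024 -0.034 -0.026] q [ 0.771  0.659  1.467 -0.366  1.523  1.01 ] ee [488.03  376.337 248.018] t 1.7333 F [-0.468 -0.729 -0.885] w 87.94580812947984 0.0
```

View pics/w2.png

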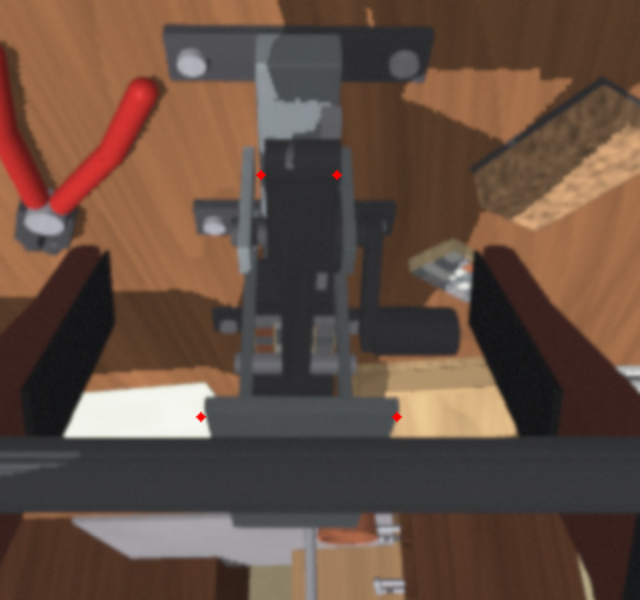

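The paddle sits at crop (265..343, 140+), centred between the fingers and a couple of mm further out than predicted. Hood edge is at row 400. I descend along the tool axis with a 2 mm correction.

>>> servo_tool([
  [[-1,-0.02,-0.3,-0.44,0,0,0],[-1,-0.02,-0.3,-0.44,0,0,0],[-1,-0.02,-0.3,-0.44,0,0,0],[-1,-0.03,-0.32,-0.45,0,0,0],[-1,0,0,0,0,0,0]],
])

```text
t: 2.2
ee_pos: [483.8, 326.9, 179.3]
orientation: [2.0, 1.763, -0.635]
ft_force: [-1.0, 0.9, -0.3]
width: 87.7
grasp_force: 0.0
```

```bash
python3 - <<'E'
from h import *
go(C(-110,1,127),35,0)
im=vision.get_image('wrist')[:,:,::-1].copy()
cv2.imwrite('pics/w3.png',im)
E
```

```text
shift [ 0.018  0.014 -0.058] turn [ 0.024 -0.024 -0.03 ] q [ 0.723  0.7    1.585 -0.398  1.361  1.034] ee [483.839 326.888 179.296] t 2.2 F [-1.034  0.915 -0.31 ] w 87.73424175595264 0.0
```

View pics/w3.png

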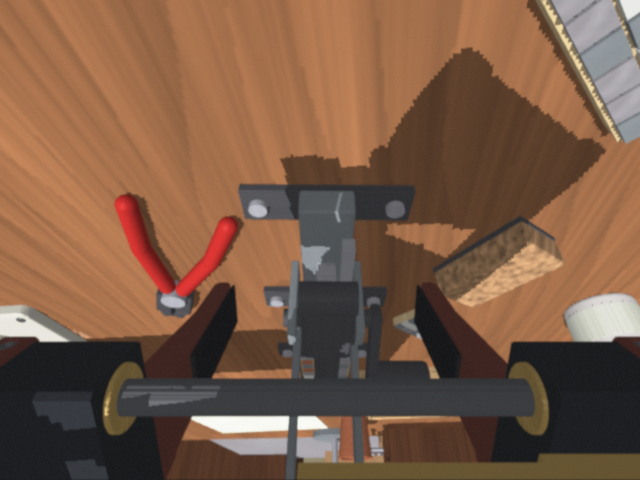

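The paddle (302..357, 283) is centred between the fingertips (236, 416). Closing.

>>> servo_tool([
  [[1,0,0,-0.05,0,0,0],[1,0,0,0,0,0,0],[1,0,0,0,0,0,0],[1,0,0,0,0,0,0],[1,0,0,0,0,0,0]],
])

```text
t: 2.67
ee_pos: [486.1, 329.0, 179.4]
orientation: [2.003, 1.762, -0.627]
ft_force: [-0.4, -0.2, -0.4]
width: 58.3
grasp_force: 0.0
```

>>> servo_tool([
  [[1,0,0,0,0,0,0],[1,0,0,0,0,0,0],[1,0,0,0,0,0,0],[1,0,0,0,0,0,0],[1,0,0,0,0,0,0]],
])

```text
t: 3.08
ee_pos: [485.5, 328.3, 178.5]
orientation: [2.004, 1.761, -0.631]
ft_force: [-13.4, 3.7, 0.2]
width: 24.6
grasp_force: 7.7
```

```bash
python3 - <<'E'
from h import *
go(C(-110,1,127),35,0)
# lift per angle: TCP targets about the pin
o=readout.get_obs(); Rc=R.from_rotvec(o['orientation']); pin=C(55,0,120)
for a in(4,8,12,13):
    r=R.from_rotvec(ey*np.radians(a)); print(a,(r.apply(o['ee_pos']-pin)+pin-o['ee_pos'])/40,ey*a/5, 'grip', (r.apply(C(-110,0,127)-pin)+pin-C(-110,0,127))/40)
E
```

```text
shift [-0.023 -0.022 -0.039] turn [-0.003  0.011 -0.008] q [ 0.723  0.702  1.581 -0.397  1.36   1.036] ee [485.489 328.332 178.539] t 3.0833 F [-13.351   3.703   0.192] w 24.609891540449006 7.68118679523468
4 [-0.015 -0.113  0.347] [ 0.793 -0.103  0.   ] grip [-0.003 -0.022  0.287]
8 [-0.033 -0.25   0.685] [ 1.587 -0.206  0.   ] grip [-0.008 -0.064  0.572]
12 [-0.053 -0.411  1.013] [ 2.38  -0.309  0.   ] grip [-0.016 -0.125  0.854]
13 [-0.059 -0.454  1.093] [ 2.578 -0.335  0.   ] grip [-0.019 -0.144  0.923]
```

>>> servo_tool([
  [[1,-0.03,0,0,0,0,0],[1,0,0,0,0,0,0],[1,0,0,0,0,0,0],[1,0,0,0,0,0,0]],
])

```text
t: 3.42
ee_pos: [484.8, 328.4, 178.7]
orientation: [2.004, 1.761, -0.629]
ft_force: [0.7, 0.7, -0.9]
width: 23.6
grasp_force: 30.0
```

>>> servo_tool([
  [[1,-0.01,-0.06,0.17,0.4,-0.05,0],[1,-0.01,-0.06,0.17,0.4,-0.05,0],[1,-0.01,-0.06,0.17,0.4,-0.05,0],[1,0,0,0,0,0,0]],
])

```text
t: 3.75
ee_pos: [483.7, 320.7, 200.9]
orientation: [2.076, 1.822, -0.527]
ft_force: [2.5, 1.6, -4.3]
width: 23.5
grasp_force: 30.0
```

>>> servo_tool([
  [[1,-0.01,-0.08,0.17,0.4,-0.05,0],[1,-0.01,-0.08,0.17,0.4,-0.05,0],[1,-0.01,-0.08,0.17,0.4,-0.05,0],[1,0,0,0,0,0,0]],
])

```text
t: 4.08
ee_pos: [482.5, 311.1, 221.2]
orientation: [2.141, 1.879, -0.426]
ft_force: [3.9, 2.9, -8.2]
width: 23.5
grasp_force: 30.0
```

```bash
python3 - <<'E'
from h import *
go(C(-110,1,127),35,0); print(readout.get_obs()['moment'])
im=vision.get_image('wrist')[:,:,::-1].copy()
im2=vision.get_image('side')[:,:,::-1]
a=cv2.resize(im[160:460,180:500],(426,400)); b=cv2.resize(im2[140:300,230:330],(250,400),interpolation=cv2.INTER_CUBIC)
cv2.imwrite('pics/w4.png',np.hstack([a,b]))
E
```

```text
shift [ 0.052  0.408 -1.105] turn [-2.453  0.347 -0.001] q [ 0.661  0.557  1.671 -0.295  1.215  0.936] ee [482.487 311.139 221.171] t 4.0833 F [ 3.885  2.932 -8.224] w 23.52688418534441 29.9921053647995
[ 1.413 -0.464  0.052]
```

View pics/w4.png

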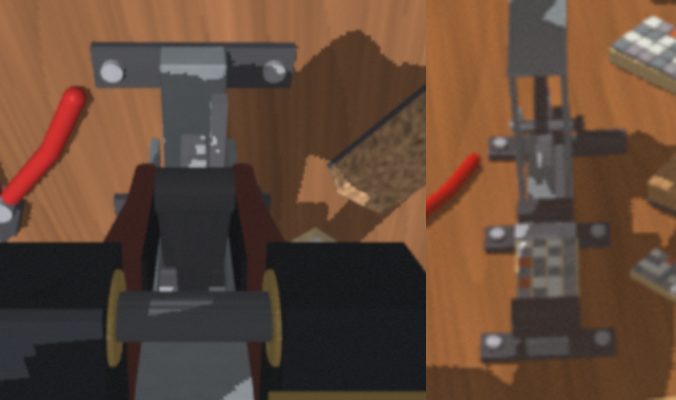

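The paddle is held and raised, about 0.21 rad. I'll watch the jaw while holding, since camera calls let time pass.

```bash
python3 - <<'E'
from h import *
c=cam('top'); xs=np.arange(90,150,4); 
pts=[proj(c,np.array([C(x,y,50) for x in xs])) for y in(-20,-10,0,10,20)]
print('x',xs)
for i in range(60):
    im=vision.get_image('top')
    if i%10==0 or i==59: print(np.mean([cv2.remap(im.mean(2).astype(np.float32),p[:,:1].astype(np.float32),p[:,1:].astype(np.float32),1)[:,0] for p in pts],0).astype(int),readout.get_obs()['t'],readout.get_obs()['ft_force'])
a=cv2.imread('pics/top0.png');print('start',np.mean([cv2.remap(a.mean(2).astype(np.float32),p[:,:1].astype(np.float32),p[:,1:].astype(np.float32),1)[:,0] for p in pts],0).astype(int))
E
```

```text
x [ 90  94  98 102 106 110 114 118 122 126 130 134 138 142 146]
[ 86  74  65  64  63  63  57  51  66  95 108 107 106 103  99] 4.2333 [ 5.2477827   2.37204442 -7.18812742]
[ 78  64  62  63  62  61  53  58  84 105 109 107 105 103  99] 4.7333 [ 5.21232299  2.4983211  -6.49415086]
[ 65  62  63  64  62  56  52  77 100 110 109 108 104 102 108] 5.2333 [ 5.01071252  1.89496328 -6.2812527 ]
[ 61  62  64  64  60  52  69  94 109 110 109 107  97 106 111] 5.7333 [ 6.42194072  2.07488405 -6.01351622]
[ 60  62  63  62  53  61  89 109 111 110 112 100  87 107 111] 6.2333 [ 4.7637571   2.64472328 -5.56157726]
[ 59  62  63  56  55  81 109 115 111 112 106  84  88 108 111] 6.7333 [ 4.36662324  2.24849355 -5.59991927]
[ 60  62  59  51  71 101 118 116 111 111  94  76  89 109 111] 7.1833 [ 5.29879976  2.61995679 -6.80906065]
start [ 95  90  76  64  68  70  72  65  65 116 145 150 159 156 128]
```

```bash
python3 - <<'E'
from h import *
c=cam('top'); xs=np.arange(80,150,3); 
pts=[proj(c,np.array([C(x,y,50) for x in xs])) for y in(-20,-10,0,10,20)]
print('x',xs)
for i in range(76):
    im=vision.get_image('top')
    if i%15==0: print(np.mean([cv2.remap(im.mean(2).astype(np.float32),p[:,:1].astype(np.float32),p[:,1:].astype(np.float32),1)[:,0] for p in pts],0).astype(int),readout.get_obs()['t'],readout.get_obs()['ft_force'])
E
```

```text
x [ 80  83  86  89  92  95  98 101 104 107 110 113 116 119 122 125 128 131
 134 137 140 143 146 149]
[ 60  59  58  60  61  63  60  52  59  81 103 119 119 113 112 112 104  86
  77  83 101 111 110 109] 7.2333 [ 4.58123219  1.23785294 -6.14808032]
[ 56  57  59  60  60  55  52  63  86 109 120 121 118 116 111  97  80  74
  77  84 100 110 111 109] 7.9833 [ 5.76526105  2.7617977  -6.60434796]
[ 58  58  59  58  52  51  67  90 113 122 122 121 120 114  97  79  75  76
  80  91 105 111 112 108] 8.7333 [ 5.56940585  2.1052549  -5.54399787]
[ 57  59  57  53  50  63  85 108 122 122 122 123 119 103  82  75  75  76
  82  95 107 111 111 109] 9.4833 [ 5.79390408  2.60075273 -6.88716027]
[ 58  59  58  53  50  63  84 109 122 122 123 123 119 103  83  75  75  75
  82  96 107 111 110 110] 10.2333 [ 5.25962489  2.50891268 -6.68825814]
[ 57  58  58  54  50  62  84 108 121 122 122 123 119 103  82  74  76  76
  82  95 107 112 110 109] 10.9833 [ 5.05917535  2.01341479 -5.96158912]
```

The jaw stopped by t 9.5, about 30 mm back. Lowering the pawl gently and then releasing it.

>>> servo_tool([
  [[1,0.01,0.08,-0.17,-0.4,0.05,0],[1,0.01,0.08,-0.17,-0.4,0.05,0],[1,0.01,0.08,-0.17,-0.4,0.05,0],[1,0.01,0.06,-0.17,-0.4,0.05,0],[1,0.01,0.06,-0.17,-0.4,0.05,0]],
])

```text
t: 11.4
ee_pos: [484.4, 326.6, 184.6]
orientation: [2.023, 1.78, -0.6]
ft_force: [4.2, 2.6, -4.9]
width: 24.0
grasp_force: 30.0
```

>>> servo_tool([
  [[1,0.01,0.06,-0.15,-0.4,0.05,0],[1,0,0,0,0,0,0],[1,0,0,0,0,0,0],[-1,0,0,0,0,0,0],[-1,0,0,0,0,0,0]],
])

```text
t: 11.82
ee_pos: [484.0, 328.3, 179.2]
orientation: [2.001, 1.76, -0.633]
ft_force: [-0.2, -0.3, 1.4]
width: 34.0
grasp_force: 0.0
```

>>> servo_tool([
  [[-1,0,0,0,0,0,0],[-1,0,0,0,0,0,0],[-1,0,0,0,0,0,0],[-1,0,0,0,0,0,0],[-1,0,0,0,0,0,0]],
])

```text
t: 12.23
ee_pos: [484.6, 328.3, 179.4]
orientation: [2.003, 1.761, -0.63]
ft_force: [-0.3, -0.3, 0.9]
width: 66.9
grasp_force: 0.0
```

>>> servo_tool([
  [[-1,0,0,0,0,0,0],[-1,0,0,0,0,0,0],[-1,0,0,0,0,0,0],[-1,0,0,0,0,0,0],[-1,0,0,0,0,0,0]],
])

```text
t: 12.65
ee_pos: [484.7, 328.4, 179.5]
orientation: [2.003, 1.761, -0.629]
ft_force: [0.2, 1.1, 0.2]
width: 87.8
grasp_force: 0.0
```

```bash
python3 - <<'E'
from h import *
go(C(-110,1,127),35,100)
c=cam('top'); xs=np.arange(80,150,3); 
pts=[proj(c,np.array([C(x,y,50) for x in xs])) for y in(-20,-10,0,10,20)]
im=vision.get_image('top'); print(np.mean([cv2.remap(im.mean(2).astype(np.float32),p[:,:1].astype(np.float32),p[:,1:].astype(np.float32),1)[:,0] for p in pts],0).astype(int))
w=vision.get_image('wrist')[:,:,::-1]
cv2.imwrite('pics/w5.png',np.hstack([cv2.resize(w[160:460,180:500],(426,400)),cv2.resize(im[240:330,240:330,::-1],(370,400),interpolation=cv2.INTER_CUBIC)]))
E
```

```text
shift [0.182 1.399 1.984] turn [-0.005  0.022 -0.016] q [ 0.724  0.7    1.582 -0.398  1.36   1.037] ee [484.672 328.37  179.507] t 12.65 F [0.195 1.074 0.203] w 87.80294761509701 0.0
[ 51  51  52  48  49  62  78  88  94  96  96  98  97  89  78  74  75  74
  75  79  92  99 100 101]
```

View pics/w5.png

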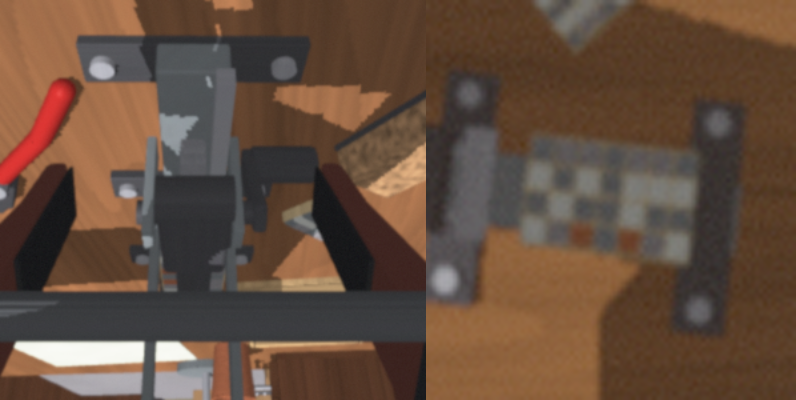

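The pawl is down in the teeth, the jaw is back with bare beam visible between it and the plaque at (510,190), and the plaque is unmoved against the fence. Retreating, then rising and travelling over.

>>> servo_tool([
  [[-1,0.04,0.28,0.4,0,0,0],[-1,0.04,0.28,0.4,0,0,0],[-1,0.04,0.28,0.4,0,0,0],[-1,0.04,0.28,0.4,0,0,0],[-1,0.04,0.28,0.4,0,0,0]],
])

```text
t: 13.17
ee_pos: [492.6, 384.8, 260.3]
orientation: [2.003, 1.761, -0.629]
ft_force: [0.4, -0.1, -0.8]
width: 87.8
grasp_force: 0.0
```

>>> servo_tool([
  [[-1,0,0,0.4,0.99,-0.13,0],[-1,0,0,0.4,0.99,-0.13,0],[-1,0,0,0.4,0.99,-0.13,0],[-1,0,0,0.4,0.99,-0.13,0],[-1,0,0,0.4,0.99,-0.13,0]],
])

```text
t: 13.58
ee_pos: [492.6, 384.6, 340.6]
orientation: [2.269, 1.994, -0.19]
ft_force: [-0.1, 0.5, 0.1]
width: 88.0
grasp_force: 0.0
```

>>> servo_tool([
  [[-1,-0.12,-0.9,0,0.99,-0.13,0],[-1,-0.12,-0.9,0,0.99,-0.13,0],[-1,-0.12,-0.9,0,0,0,0],[-1,-0.12,-0.9,0,0,0,0],[-1,-0.12,-0.9,0,0,0,0]],
])

```text
t: 14.0
ee_pos: [467.9, 202.5, 339.8]
orientation: [2.358, 2.072, 0.004]
ft_force: [0.9, -0.9, -0.7]
width: 88.1
grasp_force: 0.0
```

>>> servo_tool([
  [[-1,-0.12,-0.9,0,0,0,0],[-1,-0.12,-0.9,0,0,0,0],[-1,-0.12,-0.9,0,0,0,0],[-1,-0.12,-0.9,0,0,0,0],[-1,-0.12,-0.9,0,0,0,0]],
])

```text
t: 14.42
ee_pos: [443.9, 22.8, 339.7]
orientation: [2.358, 2.072, 0.003]
ft_force: [0.7, 0.5, 0.2]
width: 88.2
grasp_force: 0.0
```

>>> servo_tool([
  [[-1,-0.1,-0.8,0,0,0,0],[-1,0,0,0,0,0,0],[-1,0,0,0,0,0,0]],
])

```text
t: 14.67
ee_pos: [440.4, -8.9, 339.7]
orientation: [2.362, 2.067, 0.003]
ft_force: [0.3, 0.9, -0.3]
width: 87.8
grasp_force: 0.0
```

```bash
python3 - <<'E'
from h import *
go(C(197,0,39),0,0)
c=cam('wrist');im=vision.get_image('wrist')[:,:,::-1].copy()
for p in proj(c,[C(140,30,48),C(140,-30,48),C(240,30,48),C(240,-30,48)]): cv2.circle(im,(int(p[0]+.5),int(p[1]+.5)),2,(0,0,255),-1)
cv2.imwrite('pics/w6.png',im)
E
```

```text
shift [-0.022 -0.066 -5.992] turn [0.007 0.039 0.043] q [-0.047  0.095  1.984 -0.001  1.059  0.086] ee [440.391  -8.905 339.693] t 14.6667 F [ 0.312  0.857 -0.314] w 87.81005120868967 0.0
```

View pics/w6.png

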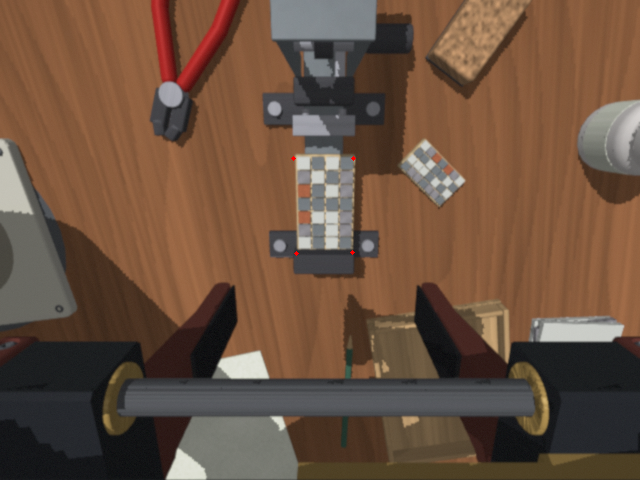

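The plaque corners match the prediction within about 1 px. Descending onto it.

>>> servo_tool([
  [[-1,0,-0.06,-0.8,0,0,0],[-1,0,0,-0.8,0,0,0],[-1,0,0,-0.8,0,0,0],[-1,0,0,-0.8,0,0,0],[-1,0,0,-0.8,0,0,0]],
])

```text
t: 15.13
ee_pos: [441.0, -8.5, 178.3]
orientation: [2.356, 2.074, 0.004]
ft_force: [-0.2, -0.3, -0.4]
width: 87.6
grasp_force: 0.0
```

>>> servo_tool([
  [[-1,0,0,-0.6,0,0,0],[-1,0,0,-0.6,0,0,0],[-1,0,0,-0.4,0,0,0],[-1,0,0,-0.35,0,0,0],[-1,0,0,0,0,0,0]],
])

```text
t: 15.55
ee_pos: [439.7, -8.5, 99.2]
orientation: [-2.358, -2.075, 0.002]
ft_force: [0.1, 0.2, 0.7]
width: 87.8
grasp_force: 0.0
```

```bash
python3 - <<'E'
from h import *
go(C(197,0,39),0,0)
E
```

```text
shift [-0.003 -0.076  0.02 ] turn [ 0.004 -0.013 -0.023] q [-0.046  0.538  2.132 -0.001  0.473  0.082] ee [439.659  -8.535  99.195] t 15.55 F [0.051 0.196 0.69 ] w 87.75163604690749 0.0
```

>>> servo_tool([
  [[1,0,0,0,0,0,0],[1,0,0,0,0,0,0],[1,0,0,0,0,0,0],[1,0,0,0,0,0,0],[1,0,0,0,0,0,0]],
])

```text
t: 15.97
ee_pos: [440.9, -9.9, 102.3]
orientation: [2.358, 2.071, 0.004]
ft_force: [0.8, 2.1, 7.5]
width: 59.7
grasp_force: 30.0
```

>>> servo_tool([
  [[1,0,0,0,0,0,0],[1,0,0,0,0,0,0],[1,0,0,0,0,0,0],[1,0,0,0,0,0,0],[1,0,0,0,0,0,0]],
])

```text
t: 16.38
ee_pos: [440.9, -9.9, 102.3]
orientation: [2.358, 2.071, 0.004]
ft_force: [-0.6, 2.4, 7.1]
width: 59.9
grasp_force: 30.0
```

Grip is firm (59.9 mm wide, 30 N). Lifting straight up.

>>> servo_tool([
  [[1,0,0,0.1,0,0,0],[1,0,0,0.2,0,0,0],[1,0,0,0.3,0,0,0],[1,0,0,0.5,0,0,0],[1,0,0,0.5,0,0,0]],
])

```text
t: 16.8
ee_pos: [440.0, -10.1, 166.2]
orientation: [2.359, 2.072, 0.001]
ft_force: [0.4, 0.3, -2.6]
width: 59.9
grasp_force: 30.0
```

>>> servo_tool([
  [[1,0,0,0.5,0,0,0],[1,0,0,0.5,0,0,0],[1,0,0,0.5,0,0,0],[1,0,0,0.2,0,0,0],[1,0,0,0,0,0,0]],
])

```text
t: 17.22
ee_pos: [441.5, -10.2, 235.5]
orientation: [2.356, 2.069, 0.008]
ft_force: [-0.1, -0.2, -2.5]
width: 59.8
grasp_force: 30.0
```

```bash
python3 - <<'E'
from h import *
# tray: long axis is tray y (220) along world -y. want plaque (length along tool x) along the long axis
Rt=np.c_[[0.,1,0],[1.,0,0],[0,0,-1.]]
go(np.array([560,-266.5,9+7+60.]),0,0,Rt)
E
```

```text
shift [ 2.963 -6.408 -2.462] turn [0.006 0.084 1.483] q [-0.05   0.258  2.078 -0.001  0.798  0.08 ] ee [441.47  -10.192 235.483] t 17.2167 F [-0.112 -0.202 -2.492] w 59.76356355151904 29.993879199028015
```

>>> servo_tool([
  [[1,0.15,-0.34,0,0,0,0.1],[1,0.3,-0.68,0,0,0,0.15],[1,0.3,-0.68,0,0,0,0.15],[1,0.3,-0.68,0,0,0,0.15],[1,0.3,-0.68,0,0,0,0.15]],
])

```text
t: 17.63
ee_pos: [494.3, -133.6, 232.2]
orientation: [2.294, 2.145, 0.001]
ft_force: [0.6, 0.2, -2.2]
width: 59.4
grasp_force: 30.0
```

>>> servo_tool([
  [[1,0.3,-0.68,0,0,0,0.15],[1,0.3,-0.68,0,0,0,0.15],[1,0.3,-0.68,0,0,0,0.15],[1,0.3,-0.68,0,0,0,0.15],[1,0.3,-0.68,0,0,0,0.15]],
])

```text
t: 18.05
ee_pos: [554.2, -269.6, 231.6]
orientation: [-2.224, -2.219, -0.002]
ft_force: [0.5, 0.6, -1.6]
width: 59.9
grasp_force: 30.0
```

>>> servo_tool([
  [[1,0.1,-0.34,0,0,0,0],[1,0,0,0,0,0,0],[1,0,0,0,0,0,0]],
])

```text
t: 18.3
ee_pos: [557.7, -281.9, 231.9]
orientation: [-2.226, -2.216, -0.002]
ft_force: [-0.1, 0.3, -2.1]
width: 59.6
grasp_force: 30.0
```

```bash
python3 - <<'E'
from h import *
Rt=np.c_[[0.,1,0],[1.,0,0],[0,0,-1.]]
go(np.array([560,-282,9+7.]),0,0,Rt)
im=vision.get_image('top')[:,:,::-1];im2=vision.get_image('side')[:,:,::-1]
cv2.imwrite('pics/t7.png',np.hstack([cv2.resize(im[180:290,330:460],(390,330)),cv2.resize(im2[260:400,280:430],(354,330))]))
E
```

```text
shift [ 0.059 -0.004 -3.873] turn [-0.015  0.007  0.05 ] q [-0.488  0.507  1.679  0.002  0.956 -0.484] ee [ 557.654 -281.853  231.904] t 18.3 F [-0.074  0.334 -2.082] w 59.587165182489244 29.993907809257507
```

View pics/t7.png

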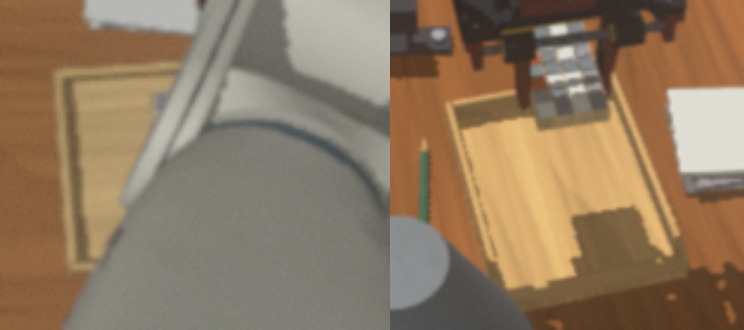

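The plaque hangs level over the tray. Descending fast, then feeling for the floor.

>>> servo_tool([
  [[1,0,0,-0.5,0,0,0],[1,0,0,-0.7,0,0,0],[1,0,0,-0.7,0,0,0],[1,0,0,-0.6,0,0,0],[1,0,0,-0.5,0,0,0]],
])

```text
t: 18.82
ee_pos: [557.6, -280.0, 111.8]
orientation: [2.223, 2.22, 0.002]
ft_force: [-0.6, -0.1, -2.8]
width: 59.9
grasp_force: 30.0
```

>>> servo_tool([
  [[1,0,0,-0.3,0,0,0],[1,0,0,-0.2,0,0,0],[1,0,0,-0.1,0,0,0],[1,0,0,0,0,0,0],[1,0,0,0,0,0,0]],
])

```text
t: 19.23
ee_pos: [559.2, -282.1, 90.4]
orientation: [2.222, 2.216, 0.004]
ft_force: [0.4, -0.0, -1.5]
width: 59.8
grasp_force: 30.0
```

>>> servo_tool([
  [[1,0,0,-0.1,0,0,0],[1,0,0,-0.1,0,0,0],[1,0,0,0,0,0,0]],
])

```text
t: 19.48
ee_pos: [559.9, -282.6, 87.1]
orientation: [2.221, 2.215, 0.004]
ft_force: [-9.8, 6.9, 40.9]
width: 59.7
grasp_force: 50.9
```

>>> servo_tool([
  [[1,0,0,-0.04,0,0,0],[1,0,0,0,0,0,0]],
])

```text
t: 19.65
ee_pos: [559.9, -282.6, 87.1]
orientation: [2.221, 2.215, 0.004]
ft_force: [-14.0, 8.3, 55.7]
width: 59.4
grasp_force: 57.4
```

>>> servo_tool([
  [[1,0,0,-0.03,0,0,0],[1,0,0,0,0,0,0]],
])

```text
t: 19.82
ee_pos: [559.9, -282.6, 87.0]
orientation: [2.221, 2.215, 0.004]
ft_force: [-16.9, 9.8, 65.3]
width: 60.0
grasp_force: 62.5
```

The fingertips reached the floor first: I gripped low, so the plaque's underside is still about 7–8 mm up and releasing here would be a near-limit drop. I'll carry it back to the beam, where the fingers straddle, and regrip 8 mm higher.

>>> servo_tool([
  [[1,0,0,0.3,0,0,0],[1,0,0,0.6,0,0,0],[1,0,0,0.8,0,0,0],[1,0,0,0.9,0,0,0],[1,0,0,0.9,0,0,0]],
])

```text
t: 20.23
ee_pos: [558.4, -282.0, 220.6]
orientation: [2.223, 2.216, 0.003]
ft_force: [0.9, 0.2, -3.3]
width: 60.0
grasp_force: 30.0
```

>>> servo_tool([
  [[1,-0.15,0.34,0.3,0,0,-0.1],[1,-0.3,0.68,0,0,0,-0.15],[1,-0.3,0.68,0,0,0,-0.15],[1,-0.3,0.68,0,0,0,-0.15],[1,-0.3,0.68,0,0,0,-0.15]],
])

```text
t: 20.65
ee_pos: [504.1, -158.7, 231.7]
orientation: [2.29, 2.145, 0.005]
ft_force: [-0.9, 0.0, -2.4]
width: 59.9
grasp_force: 30.0
```

>>> servo_tool([
  [[1,-0.3,0.68,0,0,0,-0.15],[1,-0.3,0.68,0,0,0,-0.15],[1,-0.3,0.68,0,0,0,-0.15],[1,-0.3,0.68,0,0,0,-0.15],[1,-0.3,0.68,0,0,0,-0.15]],
])

```text
t: 21.07
ee_pos: [444.2, -22.6, 231.5]
orientation: [2.358, 2.069, 0.005]
ft_force: [1.0, -0.0, -2.6]
width: 59.9
grasp_force: 30.0
```

>>> servo_tool([
  [[1,-0.1,0.34,0,0,0,0],[1,0,0,0,0,0,0],[1,0,0,0,0,0,0]],
])

```text
t: 21.32
ee_pos: [441.0, -9.6, 231.5]
orientation: [2.355, 2.073, 0.005]
ft_force: [1.2, 0.2, -2.2]
width: 59.7
grasp_force: 30.0
```

```bash
python3 - <<'E'
from h import *
go(np.array([441.4,-5.9,102.3-61]),0,0)
c=cam('wrist');im=vision.get_image('wrist')[:,:,::-1].copy()
cv2.imwrite('pics/w8.png',im)
E
```

```text
shift [ 0.01   0.093 -3.23 ] turn [ 0.011  0.059 -0.021] q [-0.048  0.265  2.081 -0.001  0.791  0.08 ] ee [440.993  -9.611 231.485] t 21.3167 F [ 1.173  0.169 -2.245] w 59.71907365597608 29.993855953216553
```

>>> servo_tool([
  [[1,0,0.09,-0.5,0,0,0],[1,0,0,-0.7,0,0,0],[1,0,0,-0.7,0,0,0],[1,0,0,-0.6,0,0,0],[1,0,0,-0.3,0,0,0]],
])

```text
t: 21.78
ee_pos: [440.5, -7.5, 116.5]
orientation: [2.361, 2.071, 0.001]
ft_force: [-1.3, -0.4, -2.4]
width: 59.9
grasp_force: 30.0
```

>>> servo_tool([
  [[1,0,0,-0.2,0,0,0],[1,0,0,-0.1,0,0,0],[1,0,0,0,0,0,0],[1,0,0,0,0,0,0]],
])

```text
t: 22.12
ee_pos: [441.3, -6.8, 107.1]
orientation: [2.358, 2.07, 0.004]
ft_force: [-0.6, 0.3, -2.3]
width: 59.5
grasp_force: 30.0
```

>>> servo_tool([
  [[1,0,0,-0.04,0,0,0],[1,0,0,0,0,0,0],[1,0,0,0,0,0,0]],
])

```text
t: 22.37
ee_pos: [441.0, -6.4, 105.7]
orientation: [2.358, 2.071, 0.004]
ft_force: [-0.4, -0.7, -2.6]
width: 59.9
grasp_force: 30.0
```

>>> servo_tool([
  [[1,0,0,-0.04,0,0,0],[1,0,0,0,0,0,0]],
])

```text
t: 22.53
ee_pos: [440.7, -6.4, 103.6]
orientation: [2.358, 2.072, 0.003]
ft_force: [-0.1, -0.3, -2.3]
width: 59.9
grasp_force: 30.0
```

>>> servo_tool([
  [[1,0,0,-0.03,0,0,0],[1,0,0,0,0,0,0]],
])

```text
t: 22.7
ee_pos: [440.8, -6.3, 102.3]
orientation: [2.358, 2.072, 0.003]
ft_force: [0.4, 0.2, -1.6]
width: 59.7
grasp_force: 30.0
```

>>> servo_tool([
  [[1,0,0,-0.02,0,0,0],[1,0,0,0,0,0,0]],
])

```text
t: 22.87
ee_pos: [440.8, -6.4, 102.3]
orientation: [2.358, 2.072, 0.003]
ft_force: [-2.6, 0.3, 13.3]
width: 60.0
grasp_force: 30.0
```

The plaque is seated on the beam again at exactly 102.3. Opening a little, raising about 9 mm, and regripping.

>>> servo_tool([
  [[1,0,0,0.02,0,0,0],[-0.6,0,0,0,0,0,0],[-0.6,0,0,0,0,0,0],[-0.6,0,0,0,0,0,0],[-0.6,0,0,0,0,0,0]],
])

```text
t: 23.28
ee_pos: [440.7, -6.4, 102.2]
orientation: [2.358, 2.072, 0.003]
ft_force: [0.7, 0.5, -0.6]
width: 70.3
grasp_force: 0.0
```

>>> servo_tool([
  [[-0.6,0,0,0.22,0,0,0],[-0.6,0,0,0,0,0,0],[-0.6,0,0,0,0,0,0],[-0.6,0,0,0,0,0,0]],
])

```text
t: 23.62
ee_pos: [440.8, -6.4, 111.3]
orientation: [2.358, 2.071, 0.004]
ft_force: [0.2, -0.3, -0.1]
width: 70.2
grasp_force: 0.0
```

>>> servo_tool([
  [[1,0,0,0,0,0,0],[1,0,0,0,0,0,0],[1,0,0,0,0,0,0],[1,0,0,0,0,0,0],[1,0,0,0,0,0,0]],
])

```text
t: 24.03
ee_pos: [440.6, -6.4, 111.0]
orientation: [2.358, 2.072, 0.003]
ft_force: [-0.1, -0.8, 0.8]
width: 59.9
grasp_force: 30.0
```

>>> servo_tool([
  [[1,0,0,0,0,0,0],[1,0,0,0,0,0,0],[1,0,0,0,0,0,0]],
])

```text
t: 24.28
ee_pos: [440.6, -6.4, 111.0]
orientation: [2.358, 2.072, 0.003]
ft_force: [0.5, 0.4, -1.1]
width: 59.6
grasp_force: 30.0
```

>>> servo_tool([
  [[1,0,0,0.2,0,0,0],[1,0,0,0.4,0,0,0],[1,0,0,0.7,0,0,0],[1,0,0,0.7,0,0,0],[1,0,0,0.7,0,0,0]],
])

```text
t: 24.7
ee_pos: [439.9, -6.4, 220.3]
orientation: [2.359, 2.072, 0.001]
ft_force: [0.8, -0.4, -2.3]
width: 60.0
grasp_force: 30.0
```

>>> servo_tool([
  [[1,0.15,-0.34,0.3,0,0,0.1],[1,0.3,-0.68,0,0,0,0.15],[1,0.3,-0.68,0,0,0,0.15],[1,0.3,-0.68,0,0,0,0.15],[1,0.3,-0.68,0,0,0,0.15]],
])

```text
t: 25.12
ee_pos: [494.6, -130.0, 231.7]
orientation: [2.293, 2.144, 0.003]
ft_force: [0.3, 0.3, -2.6]
width: 59.4
grasp_force: 30.0
```

>>> servo_tool([
  [[1,0.3,-0.68,0,0,0,0.15],[1,0.3,-0.68,0,0,0,0.15],[1,0.3,-0.68,0,0,0,0.15],[1,0.3,-0.68,0,0,0,0.15],[1,0.3,-0.68,0,0,0,0.15]],
])

```text
t: 25.53
ee_pos: [554.5, -266.0, 231.2]
orientation: [2.223, 2.218, 0.003]
ft_force: [0.3, -0.2, -3.2]
width: 59.5
grasp_force: 30.0
```

>>> servo_tool([
  [[1,0.13,-0.42,-0.2,0,0,0],[1,0,0,-0.6,0,0,0],[1,0,0,-0.7,0,0,0],[1,0,0,-0.7,0,0,0],[1,0,0,-0.6,0,0,0]],
])

```text
t: 25.95
ee_pos: [558.9, -281.4, 117.6]
orientation: [2.225, 2.217, 0.002]
ft_force: [0.0, -0.2, -2.1]
width: 59.7
grasp_force: 30.0
```

>>> servo_tool([
  [[1,0,0,-0.3,0,0,0],[1,0,0,-0.2,0,0,0],[1,0,0,-0.1,0,0,0],[1,0,0,0,0,0,0],[1,0,0,0,0,0,0]],
])

```text
t: 26.37
ee_pos: [560.5, -281.9, 96.2]
orientation: [2.222, 2.216, 0.004]
ft_force: [-1.0, 0.3, -1.6]
width: 60.0
grasp_force: 30.0
```

Contact is expected near TCP 88, so small steps now.

>>> servo_tool([
  [[1,0,0,-0.08,0,0,0],[1,0,0,-0.06,0,0,0],[1,0,0,0,0,0,0],[1,0,0,0,0,0,0]],
])

```text
t: 26.7
ee_pos: [559.9, -281.6, 89.8]
orientation: [2.223, 2.217, 0.003]
ft_force: [0.2, 0.3, -2.9]
width: 59.8
grasp_force: 30.0
```

>>> servo_tool([
  [[1,0,0,-0.03,0,0,0],[1,0,0,0,0,0,0],[1,0,0,0,0,0,0]],
])

```text
t: 26.95
ee_pos: [559.8, -281.6, 88.3]
orientation: [2.223, 2.217, 0.003]
ft_force: [0.1, -0.2, -2.9]
width: 59.4
grasp_force: 30.0
```

>>> servo_tool([
  [[1,0,0,-0.02,0,0,0],[1,0,0,0,0,0,0],[1,0,0,0,0,0,0]],
])

```text
t: 27.2
ee_pos: [559.9, -281.7, 88.0]
orientation: [2.223, 2.217, 0.003]
ft_force: [-1.5, 1.2, 5.8]
width: 59.7
grasp_force: 30.0
```

Touching at 5.8 N. Releasing gradually and withdrawing.

>>> servo_tool([
  [[-0.5,0,0,0,0,0,0],[-0.7,0,0,0,0,0,0],[-0.8,0,0,0,0,0,0],[-0.8,0,0,0,0,0,0],[-0.8,0,0,0,0,0,0]],
])

```text
t: 27.62
ee_pos: [560.2, -281.7, 87.6]
orientation: [2.222, 2.216, 0.004]
ft_force: [1.0, -0.1, 1.1]
width: 78.8
grasp_force: 0.6
```

>>> servo_tool([
  [[-0.8,0,0,0.2,0,0,0],[-0.8,0,0,0.5,0,0,0],[-0.8,0,0,0.9,0,0,0],[-0.8,0,0,0.9,0,0,0],[-0.8,0,0,0.9,0,0,0]],
])

```text
t: 28.03
ee_pos: [559.3, -281.3, 224.9]
orientation: [2.224, 2.218, 0.002]
ft_force: [0.3, -0.1, -0.0]
width: 79.4
grasp_force: 0.0
```

>>> servo_tool([
  [[-0.8,-0.7,0,0.5,0,0,0],[-0.8,-0.7,0,0,0,0,0],[-0.8,-0.7,0,0,0,0,0],[-0.8,0,0,0,0,0,0],[-0.8,0,0,0,0,0,0]],
])

```text
t: 28.45
ee_pos: [474.9, -281.6, 244.2]
orientation: [2.224, 2.215, 0.003]
ft_force: [0.7, -0.2, -0.5]
width: 79.3
grasp_force: 0.0
```

```bash
python3 - <<'E'
from h import *
c=cam('wrist'); im=vision.get_image('wrist')[:,:,::-1]; s=vision.get_image('side')[:,:,::-1]
print(readout.get_obs()['t'])
cv2.imwrite('pics/f.png',np.hstack([cv2.resize(im,(400,300)),cv2.resize(s[120:420,200:520],(320,300))]))
E
```

```text
28.55
```

View pics/f.png

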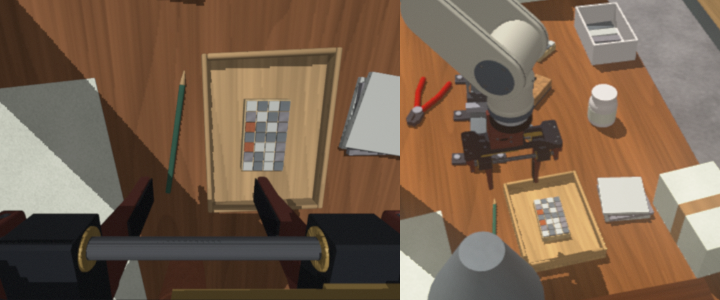

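The plaque lies flat, mosaic up, near the tray's centre (265,135), with the gripper clear and the pencil and tiles undisturbed. Handing in.

```bash
python3 -c "
from workcell import close_job
print(close_job())"
```

```text
the job is handed in; nothing more can be done
None
```

I handed the job in at about 28.6 s of the 72 s allowed. The jaw ran fully back under the lifted pawl, the pawl is down on the wheel, and the plaque lies flat, mosaic up, released near the middle of the tray. On the way it went back onto the beam once for a higher grip. I got no verdict back.

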